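# Zero the bench mill and set it four clicks open

### The job

Set the bench mill for the next batch: turn its black adjusting ring clockwise, finger-tight only, until you feel the burrs touch, then back it off four clicks. Then lower the hopper gently back into the ring, upright and fully home, let go, and leave everything else on the bench as it is.

Things in the scene. Friction and masses are not known exactly. Their poses are not given: they have to be found in the camera images.
- mill: White bench burr mill, fixed. Origin on the bench straight under the ring's axis; -x is its front, with the chute (to 105 mm before the axis, at most 130 mm high) and black foot (168 mm before to 88 mm behind the axis, 150 wide, 18 high). Round tower 140 mm across. Aluminium collar 112 mm across, top at 170 mm, with 24 black marks, one per click, and a red one at the front.
- ring_mouth (a point): Centre of the open throat at the top face of the black adjusting ring, 211 mm above the bench; z up, x towards the white index mark on the ring, so it turns with the ring. The throat is a bore 43 mm across, clear to 21 mm below the top face; it turns with the ring.
- ring_grip (a point): On the ring's axis, 11 mm below its top face: a good height to grip across the diameter from above, as fingertips up to 22 mm lower clear the steel skirt (80 mm across) under it. The grip is ribbed black rubber, 60 mm across its 16 flats (62 over the ribs), 34 mm high. Axes as ring_mouth.
- mill_ring (a joint): Angle of the ring on the mill, rad: 0 with the index mark to the mill's back, growing anticlockwise seen from above (coarser); clockwise is finer. 24 clicks a turn, 15 degrees (0.262 rad) each: the ring sits in a notch, takes about 0.2 Nm to leave it, is free half-way and drops into the next. Starts 0.8 to 2.3 rad coarser than the burrs' touch, and stays in its notch when let go.
- mill_throat (a point): On the ring's axis at the collar's top, over the burrs (unseen). Where they touch is unmarked and differs by up to 1 rad: feel for it. From first touch the ring stiffens like a spring, 12 Nm/rad; it must reach 0.2 Nm on the burrs (0.45 Nm at the ring is a sure touch), over 1.0 Nm spoils them. Let go, the ring eases 0.04 rad to the zero notch; four notches on is the setting, 1.09 rad from first touch.
- hopper_centre (a point): Centre (67 mm above its underside) of the mill's hopper: a loose clear funnel with a black lid and neck, 134 mm high, 114 mm across at the lid, 0.25 kg, standing upright on its neck to the left or right of the mill.
- hopper_knob (a point): On the hopper's axis, 118 mm above its underside: middle of the black round lid knob, 22 mm across, from 102 mm (top of the lid) to 134 mm. Grip it from above with the grasp point about 124 mm above the underside, so that the fingertips clear the lid.
- hopper_foot (a point): Centre of the underside of the hopper's neck. The neck is 39 mm across, its lower 4 mm tapered to 33 mm, and 16 mm long, up to a flange 58 mm across that rests on the ring's top face when the hopper is home. Home, this point lies 16 mm below ring_mouth; any turn about its axis will do. Lower it in; do not drop it or press over 40 N.
- cup: Bystander, leave alone: steel catch cup under the mill's chute, on the mill's foot, 68 mm across, 52 high. Origin at its underside.
- bowl: Bystander, leave alone: steel sample bowl, 124 mm across, 50 high, beside the mill on the side away from the hopper. Origin at its underside.
- jar_red: Bystander, leave alone: glass jar with a red cap, 64 mm across, 100 high, behind the mill. Origin at its underside.
- jar_amber: Bystander, leave alone: amber jar with a black cap, 60 mm across, 120 high, behind the mill. Origin at its underside.
- scoop: Bystander, leave alone: aluminium scoop lying open side up, about 180 mm long, 32 high. Origin at its underside.
- brush: Bystander, leave alone: bench brush with a wooden handle, lying down. Origin at its underside.
- tape: Bystander, leave alone: roll of packing tape lying flat, 100 mm across, 48 high. Origin at its underside.
Things that resemble listed ones, but are neither listed nor needed, are in the scene too. There is more than one size of the part that bears hopper_centre; the job needs the middle-sized.

How it is judged:
By the outcome, as a careful person would: the job done as asked, in the order asked, and still so for the second after the job is handed in, with the robot touching nothing.
It also fails if it takes over 72 s, if anything falls off the work surface, if the arm or the gripper's body presses on something with over 40 N, if the wrist force passes 120 N, or if a joint passes its speed limit or range.

### The arm

A 6-joint arm with a two-finger parallel gripper is mounted at the origin on the work surface. World frame = base frame: x ahead of the robot, y to its left, z up, the work surface at z = 0. Lengths are in m, angles in rad, forces in N, time in s.
With the tool pointing down it reaches from about 0.375 to 0.9 m from the base axis. Payload 3.1 kg.
Tool frame: the origin (TCP) lies midway between the tips of the shut fingers; the grasp point (between the pads) lies 19 mm behind it; z points along the fingers, y is the direction in which the jaws open and shut (so a half turn about z gives the same grasp; the last joint's range is limited). The gripper opens to 85 mm and grips with 20 to 120 N. Pads are 22 mm wide; open, the fingers measure 114 mm over their backs; the gripper's body (76 mm by 85 mm) begins 54 mm behind the grasp point. The pads swing forward as they close: fully open they stand 13 mm farther back than shut.
Start: joints at [-1.375, 0.527, 1.433, -0, 1.181, -0.178], TCP at [0.228, -0.582, 0.231] pointing down, gripper open.
Joint ranges: [-3.08, 3.08], [-0.75, 2.2], [0.22, 2.44], [-1.43, 4.57], [0, 2.65], [-2.85, 2.85]. Speed limits (rad/s): [2.79, 2.79, 3.14, 3.14, 3.14, 3.14].

### API

Orientations are given as a unit quaternion [w, x, y, z].
In Python, from plant import ctrl, open_gripper, grasp, solve_ik, optics gives the robot as it stands. The module is installed in compiled form; this text tells all that it offers. Calls block until the motion is done:
- ctrl.movep(position, orientation): joint-space move of the TCP to a pose.
- ctrl.move_straight(position, speed=0.15, rotation=None): straight line of the TCP; rotation=None keeps the orientation; speed is the mean speed in m/s.
- ctrl.move_joints(angles): joint-space move.
- open_gripper() and grasp(strength=None): open the fingers fully, or close them until they stop; strength is the grip in N (None keeps the last).
- ctrl.dwell(seconds).
- solve_ik(position, orientation): joint angles nearest the present ones, or None.
- optics.grab_frame(name): name is "scene" or "top"; returns a dict with "image" (400x640x3 uint8, blue, green, red), "depth" (400x640 float32, m along the optical axis (not along the pixel's ray), 0 where there is no reading), "mtx" (3x3 intrinsics, pixels), "R" (3x3) and "t" (3): a world point X has camera coordinates R X + t. Camera axes: x right, y down, z forward; pixel columns grow to the right and rows downward; lengths in m; the calibration is good to about 2 mm. A picture is of the moment at which its call begins.
A pose or a line that the arm cannot do raises ctrl.PlanningError and nothing moves.
- ctrl.job_done(): hands the job in, once; it reports no verdict.
Readings, each from a call of its own:
- ctrl.get_clock(): time.
- ctrl.get_joints(): joint angles.
- ctrl.get_dq(): joint speeds.
- ctrl.get_effort(): joint torques, N m.
- ctrl.get_position(): TCP position.
- ctrl.get_orientation(): TCP orientation.
- ctrl.get_wrist_force(): force on the tool from outside, world axes, zero at the start.
- ctrl.get_ft_torque(): the same for the moment, N m.
- ctrl.get_grip_width(): finger opening in m.
Only numpy, scipy, OpenCV 4.12 (cv2) and the standard library are available. Lean on these libraries where they do the work, as an engineer would, in place of code of your own. Each camera call takes 0.05 s, during which the arm holds its last target. There are 200 camera calls.

## Working session

There is one attempt and no reset: what is moved stays moved. The work goes in short steps, each a Python script; the robot and the scene stay as the last script left them, time stands still between calls to the robot, and variables do not carry over. Pictures are saved under pics/ and viewed, about 8 in all and at most 12, crops included, and the job is handed in when it is done.

```bash
mkdir -p pics; ls; python3 - <<'E'
from plant import ctrl, optics
import cv2,numpy as np
for n in("scene","top"):
    f=optics.grab_frame(n); cv2.imwrite(f"pics/{n}0.png",f["image"]); np.savez(f"pics/{n}0.npz",**f)
    print(n,f["R"].round(3).tolist(),f["t"].round(3),f["mtx"].round(1).tolist())
print(ctrl.get_orientation(),ctrl.get_clock(),ctrl.get_wrist_force(),ctrl.get_ft_torque())
E
```

```text
pics
scene [[0.562, 0.827, 0.014], [0.67, -0.445, -0.595], [-0.485, 0.344, -0.804]] [-0.243 -0.343  1.993] [[507.3, 0.0, 322.9], [0.0, 507.3, 199.8], [0.0, 0.0, 1.0]]
top [[0.007, -1.0, 0.007], [-0.993, -0.008, -0.114], [0.114, -0.006, -0.993]] [-0.108  0.581  1.48 ] [[464.7, 0.0, 320.9], [0.0, 464.7, 195.4], [0.0, 0.0, 1.0]]
[-9.58198081e-04  9.82584279e-01  1.85815007e-01 -1.17099158e-05] 0.1 [ 0.95920115 -0.07057958 -0.40579871] [ 0.0367981  -0.03410354 -0.01665736]
```

View pics/scene0.png

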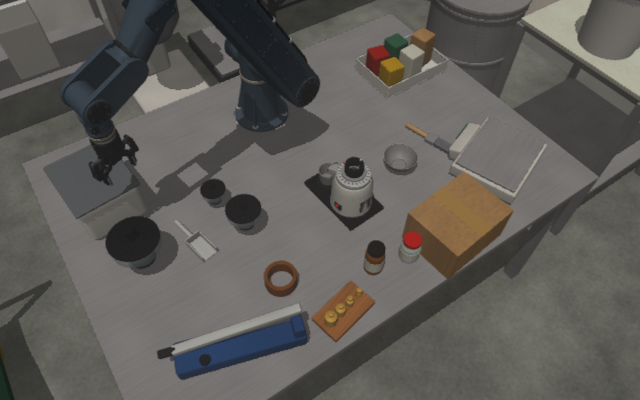

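View pics/top0.png

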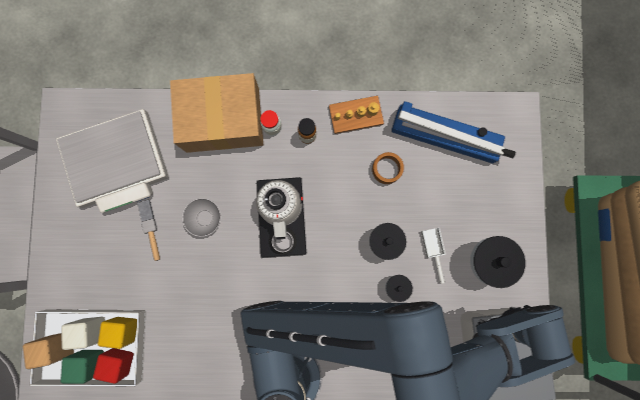

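The scene shows three funnels with black lids. In the top view they are at (388,241), (399,288) small and (499,261) large, so the middle-sized one is at (388,241). The mill ring is at about (277,200), with its chute and cup to the front at (283,240). I'll measure these now.

```bash
cat > h.py <<'E'
import numpy as np, cv2
def cloud(f):
    v,u=np.mgrid[0:400,0:640]; d=f["depth"]; K=f["mtx"]
    P=np.stack([(u-K[0,2])/K[0,0]*d,(v-K[1,2])/K[1,1]*d,d],-1)
    return (P-f["t"])@f["R"]
def proj(f,X):
    p=f["mtx"]@(f["R"]@np.asarray(X)+f["t"]); return p[:2]/p[2]
def circ(P):
    A=np.c_[2*P[:,:2],np.ones(len(P))]; s=np.linalg.lstsq(A,(P[:,:2]**2).sum(1),rcond=None)[0]
    return s[:2],np.sqrt(s[2]+s[:2]@s[:2])
def box(C,c,r): return np.hypot(C[...,0]-c[0],C[...,1]-c[1])<r
def mec(P):
    (c,r)=cv2.minEnclosingCircle((P[:,:2]*1000).astype(np.float32)); return np.array(c)/1000,r/1000
E
python3 - <<'E'
from h import *
f=dict(np.load("pics/top0.npz")); C=cloud(f)
s=dict(np.load("pics/scene0.npz")); S=cloud(s)
for (u,v) in((388,241),(399,288),(499,261)):
    m=box(C,C[v,u],.1); 
    w=m&(C[...,2]>.06)
    P=C[w]; zt=np.percentile(P[:,2],99.5); lid=P[P[:,2]<zt-.022]; print((u,v),C[v,u].round(3),'top',zt.round(3),'n',len(P),'mec',mec(P),'med z',np.median(P[:,2]).round(3), 'knob',P[P[:,2]>zt-.012].mean(0).round(4))
m0=C[200,277]; print('ring px',m0)
m=box(C,m0,.1)
for lo,hi in((.205,.218),(.165,.176)):
    P=C[m&(C[...,2]>lo)&(C[...,2]<hi)]; print(lo,len(P),P.mean(0).round(4),mec(P))
c=mec(C[m&(C[...,2]>.205)])[0]
for D,E_,n in((S,s,'scene'),(C,f,'top')):
    P=D[box(D,c,.06)&(D[...,2]>.205)&(D[...,2]<.218)]; print(n,len(P),P.mean(0),mec(P))
a=f["image"][165:265,245:325]; b=f["image"][195:305,350:420]
s_=s["image"]; c1=s_[140:230,300:400]; c2=s_[170:240,180:280]
R=lambda x:cv2.resize(x,(400,300),interpolation=cv2.INTER_CUBIC)
cv2.imwrite("pics/crop1.png",np.vstack([np.hstack([cv2.resize(a,(400,300)),R(b)]),np.hstack([R(c1),R(c2)])]))
E
```

```text
(388, 241) [ 0.434 -0.305  0.134] top 0.137 n 1081 mec (array([ 0.4348389, -0.3080795]), 0.057099853515625) med z 0.102 knob [ 0.4344 -0.308   0.1334]
(399, 288) [ 0.292 -0.343  0.097] top 0.835 n 4411 mec (array([ 0.29220267, -0.34329025]), 0.09997697448730469) med z 0.761 knob [ 0.2719 -0.2635  0.8296]
(499, 261) [ 0.378 -0.622  0.175] top 0.56 n 2356 mec (array([ 0.36285605, -0.62951251]), 0.09137489318847657) med z 0.139 knob [ 0.2878 -0.5901  0.5569]
ring px [0.54961364 0.02549909 0.19036273]
0.205 173 [0.5532 0.0317 0.2118] (array([0.55288495, 0.03135081]), 0.029956056594848634)
0.165 556 [0.5504 0.0295 0.1708] (array([0.55293976, 0.03097905]), 0.05615651321411133)
scene 139 [0.55381333 0.02867893 0.2102046 ] (array([0.55698566, 0.03073924]), 0.03435463333129883)
top 173 [0.55315927 0.0316656  0.21183039] (array([0.55288495, 0.03135081]), 0.029956056594848634)
```

View pics/crop1.png

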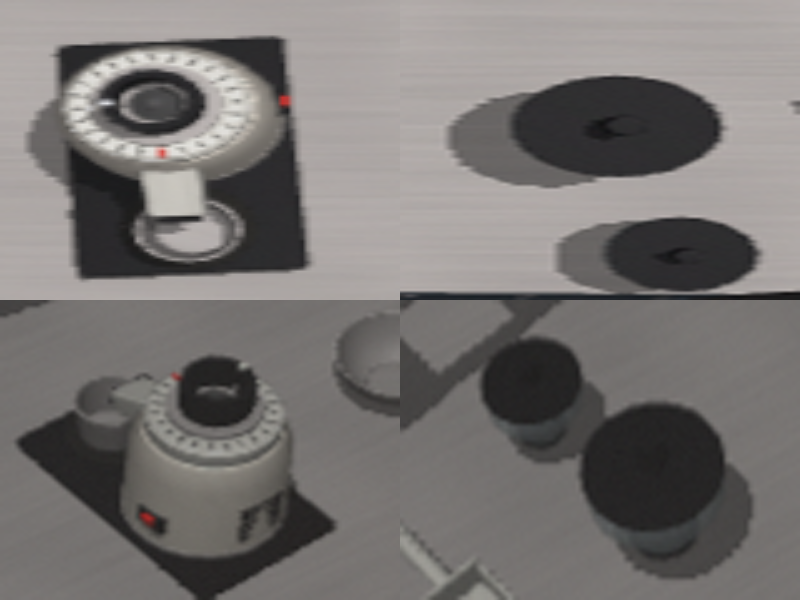

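The crop confirms the middle funnel: knob at (388,241), lid 114 mm across, lid height 102 mm, at (0.4346, -0.308). The ring top is at (0.553, 0.031, 0.211), and its white index mark points to the left in the top view (+y). Next I go above the ring.

```bash
cat >> h.py <<'E'
from math import cos,sin,pi
def down(phi): a=(phi+pi/2)/2; return [0,cos(a),sin(a),0]   # tool y at world yaw phi
def ray(f,uv,z):
    d=f["R"].T@np.linalg.inv(f["mtx"])@[*uv,1]; o=-f["R"].T@f["t"]; return o+d*(z-o[2])/d[2]
E
python3 - <<'E'
from h import *
f=dict(np.load("pics/top0.npz")); s=dict(np.load("pics/scene0.npz"))
c=np.array([.553,.031])
for F,uv in((f,(266.4,199.3)),(s,(360.75,160.1))):
    p=ray(F,uv,.211)[:2]-c; print('index',p,np.degrees(np.arctan2(p[1],p[0])))
p=ray(f,(277.4,216),.170)[:2]-c; print('front mark',p,np.degrees(np.arctan2(p[1],p[0])))
C=cloud(f); hsv=cv2.cvtColor(f["image"],cv2.COLOR_BGR2HSV)
m=(hsv[...,2]<60)&(C[...,2]>.008)&(C[...,2]<.03)&box(C,c-[.04,0],.19)&(np.abs(C[...,1]-.031)<.11)
r=cv2.minAreaRect((C[m][:,:2]*1000).astype(np.float32)); print(r)
from plant import ctrl,solve_ik
for phi in(1.57,1.57+pi): print(solve_ik([.553,.031,.18],down(phi)))
t=ctrl.get_clock()
p=ctrl.get_position(); ctrl.move_straight([p[0],p[1],.3]); print(ctrl.get_clock()-t)
ctrl.movep([.553,.031,.29],down(1.57)); print(ctrl.get_clock()-t,ctrl.get_joints(),ctrl.get_position())
g=__import__("plant").optics.grab_frame("scene"); cv2.imwrite("pics/s1.png",cv2.resize(g["image"][60:240,220:460],(800,600)))
print(ctrl.get_wrist_force(),ctrl.get_ft_torque())
E
```

```text
index [-0.00375746  0.02307675] 99.24799709789835
index [0.00049883 0.02500794] 88.85727807514449
front mark [-0.04861863 -0.00572334] -173.2860958183269
((512.8975830078125, 27.574382781982422), (252.76747131347656, 147.41934204101562), 4.483212947845459)
[-1.45775793e-01  4.99609739e-01  1.66459652e+00 -4.44089210e-16
  9.77386392e-01 -1.71577579e+00]
[-1.45775793e-01  4.99609739e-01  1.66459652e+00 -4.44089210e-16
  9.77386392e-01  1.42581686e+00]
0.6083000000000001
3.0667 [-1.47075647e-01  3.65936533e-01  1.54005907e+00 -2.45364226e-04
  1.23546320e+00 -1.71565372e+00] [0.55320235 0.03018758 0.28996564]
[ 0.42199364  0.26138831 -0.11719656] [-0.02198636 -0.00320804 -0.01495628]
```

View pics/s1.png

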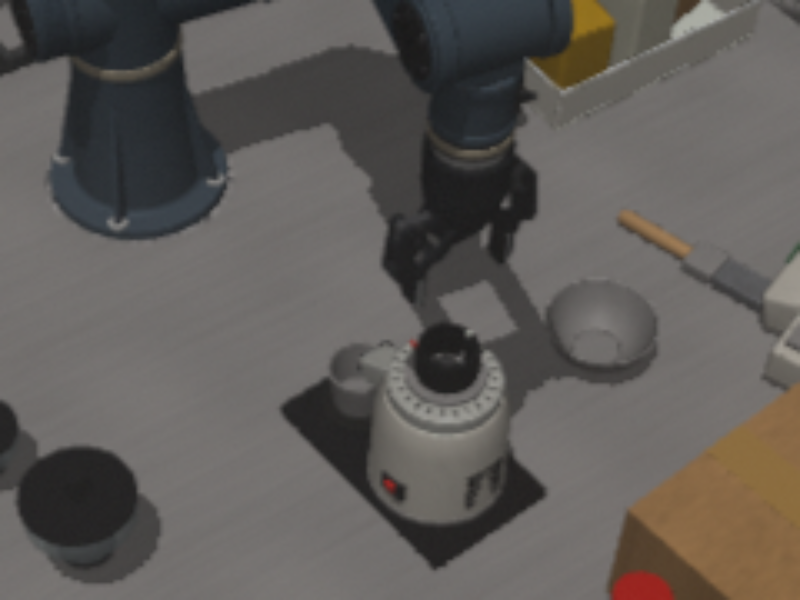

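The gripper hangs above and clear of the ring. The foot outline also puts the ring axis at (0.553, 0.031) with a mill yaw of about 4.5°, and the index at about 94.5°. I descend, grip and turn in sensed steps.

```bash
python3 - <<'E'
from h import *
from plant import ctrl,grasp
t=ctrl.get_clock()
ctrl.move_straight([.553,.031,.19],speed=.1,rotation=down(1.65))
ctrl.move_straight([.553,.031,.180],speed=.05)
print('F',ctrl.get_wrist_force().round(2) if hasattr(ctrl.get_wrist_force(),'round') else ctrl.get_wrist_force(), ctrl.get_ft_torque())
grasp(50); print('w',ctrl.get_grip_width(),ctrl.get_wrist_force(),ctrl.get_ft_torque(),ctrl.get_clock()-t)
q=np.array(ctrl.get_joints()); print(q)
np.save("q0.npy",q)
for k in range(4):
    t=ctrl.get_clock(); q[5]+=.0655; ctrl.move_joints(q)
    print(round(q[5],3),round(ctrl.get_joints()[5],4),np.round(ctrl.get_ft_torque(),3),np.round(ctrl.get_wrist_force(),1),round(ctrl.get_effort()[5],3),round(ctrl.get_clock()-t,2))
E
```

```text
F [-0.04  0.73 -0.02] [-0.01858853  0.00366943  0.00177187]
w 0.05886919598658064 [-1.38024017 -3.44558212  5.61711496] [-0.99973127  0.28903584  0.01441437] 1.8666000000000005
[-0.14639211  0.49845868  1.66390148 -0.00271504  0.97810635 -1.79580554]
-1.73 -1.7315 [-0.581  0.086 -0.179] [-0.5 -1.   1.9] -0.075 0.25
-1.665 -1.6672 [-0.584  0.135 -0.006] [-0.3 -1.9  3.1] 0.054 0.25
-1.599 -1.6023 [-0.736  0.165  0.145] [-1.1 -2.4  2.2] 0.195 0.25
-1.534 -1.5365 [-0.813  0.211 -0.001] [-1.8 -3.7  2.5] 0.054 0.25
```

```bash
python3 - <<'E'
from h import *
from plant import ctrl
q=np.array(ctrl.get_joints()); q[:5]=np.load("q0.npy")[:5]; 
tq=-1.5345
t=ctrl.get_clock()
while tq<1.2:
    tq+=.0655/2 if ((tq+1.6655)%.2618<.064 and (tq+1.6655)%.2618>-.01) else .0655; q[5]=tq; ctrl.move_joints(q)
    T=np.mean([ctrl.get_ft_torque()[2] for _ in range(3)])
    print(round(tq,3),round(ctrl.get_joints()[5],4),round(T,3),round(ctrl.get_effort()[5],3))
    if abs(T)>.32: break
print(ctrl.get_clock()-t,ctrl.get_clock(),ctrl.get_wrist_force(),ctrl.get_ft_torque(),ctrl.get_grip_width())
E
```

```text
-1.469 -1.4715 -0.133 -0.08
-1.403 -1.4066 -0.002 0.017
-1.371 -1.3742 0.268 0.253
-1.338 -1.3412 0.129 0.164
-1.272 -1.2751 -0.025 0.038
-1.207 -1.2092 -0.137 -0.1
-1.141 -1.1442 -0.02 0.026
-1.109 -1.1122 0.23 0.255
-1.076 -1.0792 0.153 0.165
-1.01 -1.0132 -0.007 0.038
-0.945 -0.9472 -0.06 -0.093
-0.879 -0.8821 -0.03 0.026
-0.847 -0.8502 0.235 0.255
-0.814 -0.8172 0.133 0.165
-0.748 -0.7512 -0.02 0.039
-0.683 -0.6852 -0.092 -0.099
-0.617 -0.6202 -0.01 0.028
-0.585 -0.5882 0.198 0.246
-0.552 -0.5552 0.117 0.164
-0.486 -0.4892 -0.008 0.037
-0.421 -0.4232 -0.135 -0.1
-0.355 -0.3581 -0.015 0.029
-0.323 -0.3262 0.213 0.25
-0.29 -0.2932 0.105 0.165
-0.224 -0.2272 -0.051 0.036
-0.159 -0.1612 -0.149 -0.101
-0.093 -0.0962 0.025 0.03
-0.061 -0.0642 0.254 0.242
-0.028 -0.0312 0.175 0.159
0.038 0.0348 -0.018 0.035
0.103 0.1008 -0.193 -0.103
0.169 0.1659 -0.034 0.032
0.201 0.1978 0.247 0.248
0.234 0.23 0.375 0.393
8.5 14.5833 [-3.26580652 -8.33087975  5.15653981] [-0.80026471  1.03742522  0.37479076] 0.05894533363270751
```

Touch felt: 0.375 Nm at the sixth notch, against about 0.15 at the same phase in the earlier ones. One small step makes it sure, then I back off to the fourth notch.

```bash
python3 - <<'E'
from h import *
from plant import ctrl,open_gripper,optics
q=np.array(ctrl.get_joints()); q[:5]=np.load("q0.npy")[:5]
T=lambda:np.round(np.mean([ctrl.get_ft_torque()[2] for _ in range(6)]),3)
tq=.234
while tq<.265:
    tq+=.008; q[5]=tq; ctrl.move_joints(q); print(tq,T(),ctrl.get_effort()[5])
    if T()>.48: break
for d in np.arange(.168,-.9,-.0655/1):
    q[5]=max(d,-.879); ctrl.move_joints(q); print(round(q[5],3),T(),round(ctrl.get_effort()[5],3))
q[5]=-.879; ctrl.move_joints(q); print('final',T(),ctrl.get_joints()[5],ctrl.get_grip_width())
open_gripper(); print('open',ctrl.get_wrist_force(),T())
p=ctrl.get_position(); ctrl.move_straight([p[0],p[1],.30],speed=.15)
print(ctrl.get_clock())
ctrl.movep([.4346,-.308,.26],down(0.6)); print(ctrl.get_clock(),ctrl.get_joints())
f=optics.grab_frame("top");s=optics.grab_frame("scene")
np.savez("pics/top1.npz",**f); np.savez("pics/scene1.npz",**s)
a=f["image"][175:225,250:305];b=s["image"][145:215,315:390]
cv2.imwrite("pics/c2.png",np.hstack([cv2.resize(x,(400,380),interpolation=cv2.INTER_CUBIC) for x in(a,b)]))
E
```

```text
0.24200000000000002 0.437 0.441407086327672
0.25 0.559 0.5349702760577202
0.168 0.016 -0.015
0.103 -0.101 -0.175
0.037 0.035 -0.03
-0.028 0.148 0.105
-0.094 -0.023 -0.012
-0.16 -0.144 -0.171
-0.225 -0.005 -0.035
-0.29 0.188 0.11
-0.356 -0.01 -0.015
-0.422 -0.171 -0.174
-0.487 -0.023 -0.027
-0.552 0.158 0.107
-0.618 -0.014 -0.017
-0.684 -0.104 -0.169
-0.749 0.006 -0.027
-0.814 0.13 0.106
-0.879 0.023 -0.007
final -0.02 -0.8819245516510462 0.05897394218599741
open [ 0.34910521 -0.38036403  0.07350734] 0.03
20.9083
22.2583 [-8.25011031e-01  3.68290688e-01  1.62964734e+00  6.12672158e-04
  1.14396504e+00 -1.42621631e+00]
```

View pics/c2.png

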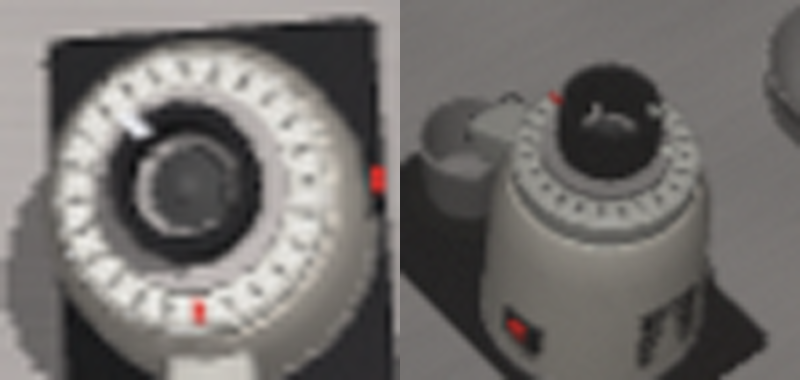

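The top crop shows the ring's index mark moved to the upper left at (135,125), which fits three to four clicks net clockwise, so the grip did not slip. Next, the hopper.

```bash
python3 - <<'E'
from h import *
from plant import ctrl,grasp,optics
f=dict(np.load("pics/top1.npz")); C=cloud(f); c=np.array([.553,.031])
P=C[box(C,c,.06)&(C[...,2]>.206)&(C[...,2]<.216)]; print('ring',mec(P),circ(P)[0]); P=C[box(C,c,.09)&(C[...,2]>.165)&(C[...,2]<.175)]; print('collar',mec(P))
ctrl.move_straight([.4346,-.308,.13],speed=.12)
ctrl.move_straight([.4346,-.308,.106],speed=.04); print('F',np.round(ctrl.get_wrist_force(),2))
grasp(45); print('w',ctrl.get_grip_width(),np.round(ctrl.get_wrist_force(),2))
ctrl.move_straight([.4346,-.308,.15],speed=.05); print('F',np.round(ctrl.get_wrist_force(),2),np.round(ctrl.get_ft_torque(),3))
ctrl.move_straight([.4346,-.308,.36],speed=.15)
ctrl.move_straight([.553,.031,.36],speed=.15); ctrl.dwell(.3); print(ctrl.get_clock(),ctrl.get_grip_width(),np.round(ctrl.get_wrist_force(),2),np.round(ctrl.get_ft_torque(),3))
f=optics.grab_frame("top");s=optics.grab_frame("scene")
np.savez("pics/top2.npz",**f); np.savez("pics/scene2.npz",**s)
C=cloud(f); P=C[box(C,c,.08)&(C[...,2]>.34)&(C[...,2]<.365)]; print('lid',len(P),P[:,2].mean() if len(P) else 0,mec(P) if len(P) else 0)
cv2.imwrite("pics/c3.png",np.hstack([cv2.resize(x,(400,400),interpolation=cv2.INTER_CUBIC) for x in(f["image"][130:250,220:340],s["image"][90:220,290:420])]))
E
```

```text
ring (array([0.55281812, 0.03172727]), 0.030603734970092774) [0.55297773 0.03138667]
collar (array([0.55275024, 0.03121341]), 0.05581462478637695)
F [-0.17  0.17 -0.43]
w 0.020612359634062015 [-1.54  0.71  2.54]
F [-0.62 -0.75 -2.44] [0.034 0.011 0.031]
30.375 0.02043122241521065 [ 0.49  0.19 -3.07] [0.009 0.057 0.04 ]
lid 400 0.3565494127303415 (array([0.55356598, 0.03111663]), 0.05667993545532227)
```

View pics/c3.png

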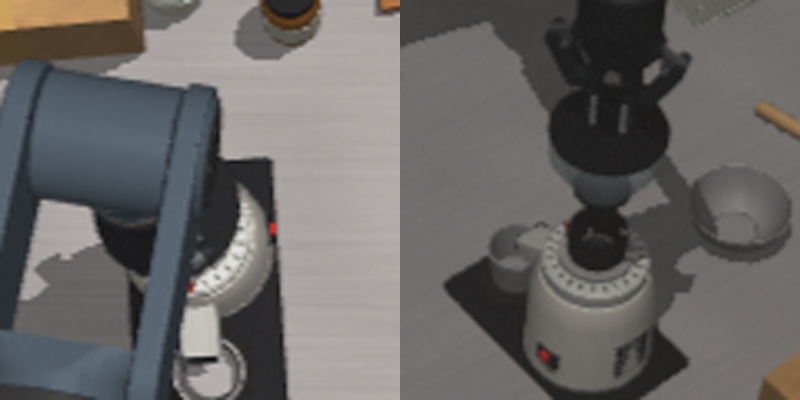

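The hopper hangs upright over the ring at (600,180 in the right half), and its lid centre is within 1 mm of the ring axis. I lower it with force checks.

```bash
python3 - <<'E'
from h import *
from plant import ctrl
x,y=.5525,.0312
F=lambda:np.mean([ctrl.get_wrist_force() for _ in range(4)],0)
ctrl.move_straight([x,y,.322],speed=.08); b=F(); print('b',b.round(2))
z=.322
while z>.2975:
    z-=.003 if z>.304 else .001
    ctrl.move_straight([x,y,z],speed=.03); d=F()-b; print(round(z,4),d.round(1),round(ctrl.get_position()[2],4))
    if d[2]>6 or np.hypot(*d[:2])>6: break
print(ctrl.get_clock(),ctrl.get_grip_width(),ctrl.get_ft_torque())
E
```

```text
b [ 1.05  0.12 -2.27]
0.319 [-1.2 -0.4 -0.3] 0.3193
0.316 [-1.  -0.6  0.5] 0.3158
0.313 [0.  0.1 0.2] 0.3127
0.31 [-1.4 -0.5 -0.9] 0.3097
0.307 [-1.6 -0.   0.6] 0.3067
0.304 [-1.4  0.5 -0.6] 0.3037
0.303 [-0.9 -0.3  0.6] 0.303
0.302 [-0.5 -0.5  0.2] 0.3019
0.301 [-2.3 -0.5  2.9] 0.3013
0.3 [-3.1  0.1  7.9] 0.3013
33.6 0.020579200558680337 [-0.04001489  0.38519     0.03017355]
```

It seated at TCP z = 0.301, as predicted. I release and check.

```bash
python3 - <<'E'
from h import *
from plant import ctrl,open_gripper,optics
p=[.5525,.0312]
ctrl.move_straight([*p,.301],speed=.03); open_gripper(); print(np.round(ctrl.get_wrist_force(),2))
ctrl.move_straight([*p,.40],speed=.1)
ctrl.movep([.40,-.25,.42],down(.6)); ctrl.dwell(.3); print(ctrl.get_clock(),ctrl.get_grip_width())
f=optics.grab_frame("top");s=optics.grab_frame("scene"); C=cloud(f); c=np.array([.553,.031])
P=C[box(C,c,.09)&(C[...,2]>.28)&(C[...,2]<.31)]; print('lid',len(P),mec(P),np.median(P[:,2]))
A=np.c_[P[:,:2]-c,np.ones(len(P))]; print('tilt',np.linalg.lstsq(A,P[:,2],rcond=None)[0])
K=C[box(C,c,.09)&(C[...,2]>.315)&(C[...,2]<.36)]; print('knob',K.mean(0),K[:,2].max())
im=np.vstack([cv2.resize(f["image"][80:300],(640,220)),s["image"][100:300]]); cv2.imwrite("pics/c4.png",im)
E
```

```text
[-0.55  0.51  0.49]
37.15 0.08516966572956682
lid 1339 (array([0.5530285 , 0.03123087]), 0.056805347442626955) 0.2977900235055916
tilt [ 2.85580651e-04 -2.73362951e-03  2.97772689e-01]
knob [0.55239453 0.03074649 0.32940962] 0.33561837591645943
```

View pics/c4.png

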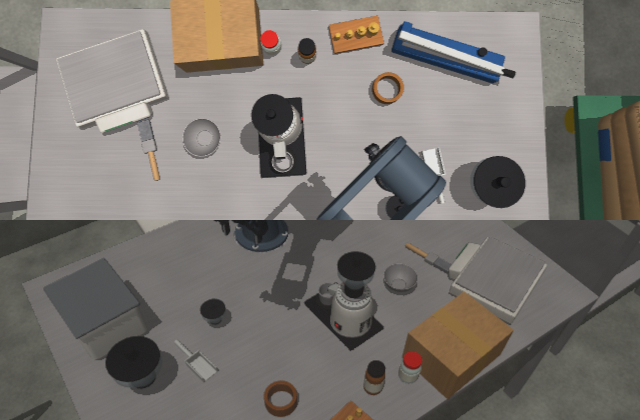

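The hopper sits level in the ring (scene half, (355,270)). Its lid is at 0.298 m against 0.297 expected, with tilt under 0.003 rad, and the bystanders are unmoved. I hand in.

```bash
python3 -c "
from plant import ctrl
ctrl.job_done(); print(ctrl.get_clock())"
```

```text
the job is handed in; nothing more can be done
the job is handed in; nothing more can be done
```

The mill is set four clicks back from the burrs' touch, the middle-sized hopper is home in the ring, and the job is handed in. It used about 37 s of the 72 s.

- **Setting the ring:** I turned it clockwise in sensed steps. The burrs' touch showed as 0.56 Nm at the ring, about 0.4 Nm of it on the burrs. I then backed off four notches. The torque trace showed each click, and the torque was about zero at the fourth notch when I let go.
- **Check on the ring:** The grip first closed with the ring half a click out of its notch, so I took the notch positions from the torque trace. A picture after letting go put the index mark at about 43°. That lies between the two positions I expected (34.5° and 49.5°) and was too coarse to confirm the notch, so the click count rests on the torque trace. The mark was not checked again after the hopper went in.
- **Hopper:** I lowered it with force checks, and it seated at the expected height with about 8 N of pressing. After release its lid was level (tilt under 0.003 rad), within 1 mm of the ring's axis, and at 298 mm against 297 mm expected.
- **Rest of the bench:** In the last pictures the other things looked unmoved, though the arm partly hid the scoop and small funnel in the top view. I compared them by eye only. The gripper was clear of everything.

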